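# Put the check weights back in their case

### The arm

A 7-joint arm with a two-finger parallel gripper is mounted at the origin on a cart in front of the work surface, level with it; the furniture and walls round the work are solid. World frame = base frame: x ahead of the robot, y to its left, z up, the work surface at z = 0. Lengths are in m, angles in rad, forces in N, time in s.
With the tool pointing down it reaches from about 0.4 to 0.85 m from the base axis. Payload 4.5 kg.
Tool frame: the origin (TCP) lies at the very end of the fingers, on their centre line; the grasp point (between the pads) lies 19 mm behind it (r.pinch_z is the distance from the TCP to the grasp point, in m); z points along the fingers, y is the line along which they close (so a half turn about z gives the same grasp; the last joint's range is limited). The gripper opens to 88 mm and grips with 3 to 60 N. Pads are 18 mm wide; open, the fingers measure 123 mm over their backs; the gripper's body (75 mm by 187 mm) begins 45 mm behind the grasp point.
Start: joints at [1.177, 0.689, -0.195, 1.565, 0.157, 0.902, -0.215], TCP at [0.259, -0.569, 0.239] pointing down, gripper open.
Joint ranges: [-3.01, 3.01], [-0.46, 2.08], [-1.47, 1.51], [0.13, 2.56], [-1, 4.14], [0.04, 2.09], [-2.66, 2.66]. Speed limits (rad/s): [2.57, 2.57, 3.14, 3.14, 3.14, 3.14, 3.14].

### API

Orientations are given as a unit quaternion [x, y, z, w].
In Python, from plant import r, cams gives the robot as it stands.
- The arm moves only by the shell command python3 -m pendant 'ROWS' [FORCE]. ROWS is JSON, a list of rows, each a list of 3 entries, a list of its own where there are three numbers: the closure, from -1 (fully open) to 1 (shut), then the shift along the tool's x, y, z in mm, then the turn, a rotation vector about the tool's x, y, z in degrees. A call has 1 to 8 rows; each row shifts and turns the commanded pose from where the row before left it, along the tool's axes as they then stand; what a row does not reach is not made up. A row lasts 1/8 s, in which the tool goes at most 62.5 mm and 10.7 degrees, less where a joint would pass 70% of its speed; a pose out of reach is approached as far as the arm can. A call with a gripper value outside its range is refused whole. The fingers move at their own pace and stop on an object; FORCE is the grip in N (left out, the last holds). Time passes only in rows, so rows that do not move let the fingers close. It gives the time, the measured TCP pose, the force, the opening and the grip force at its end, in the units of the state.
- r.get_state(): the state, without advancing time (a new reading comes with each control period).
- cams.snapshot(name): name is "scene" or "top"; returns a dict with "img" (384x512x3 uint8, red, green, blue), "camera_matrix" (3x3 intrinsics, pixels), "D" ([k1, k2, p1, p2, k3] as OpenCV has them; the pictures are not rectified), "camera_from_world" (4x4, takes a point from world to camera coordinates). Camera axes: x right, y up, looking along -z (the intrinsics and any distortion apply to the point x, -y, -z); pixel columns grow to the right and rows downward; lengths in m; the calibration is good to about 2 mm. A picture is of the moment at which its call begins. There is no depth.
- r.finish_job(): hands the job in; it is judged then, once.
The state is a dict: "clock": time; "q": joint angles; "qd": joint speeds; "joint_torque": joint torques, N m; "tool_pos": TCP position; "eef_rot": TCP orientation; "contact_force": force on the tool from outside, world axes, zero at the start; "moment": the same for the moment, N m; "opening": opening from 0.0 (shut) to 1.0 (fully open); "finger_force": force on a finger pad.
Only numpy, scipy, OpenCV 4.12 (cv2) and the standard library are available. Lean on these libraries where they do the work, as an engineer would, in place of code of your own. Each camera call takes 0.05 s, during which the arm holds its last target. There are 200 camera calls.

### The job

The four steel check weights are still stacked on the balance: take the stack apart and set each weight upright in the middle of the grey felt disc of its own diameter in the open weight case, without tipping any of them over. When all four stand in their places, swing the lid of the case fully shut.

Things in the scene. Friction and masses are not known exactly. Their poses are not given: they have to be found in the camera images.
- weight_a: the largest of four plain steel check weights: an upright cylinder 50 mm in diameter and 22 mm high (all four are 22 mm high). Origin: centre of its underside; z points up. At the start it is the lowest of the stack, standing on the blue round pan of the white balance about 65 mm above the worktop.
- weight_b: the second largest of four plain steel check weights: an upright cylinder 40 mm in diameter and 22 mm high (all four are 22 mm high). Origin: centre of its underside; z points up. At the start it stands on the next larger weight, about 87 mm above the worktop.
- weight_c: the second smallest of four plain steel check weights: an upright cylinder 31 mm in diameter and 22 mm high (all four are 22 mm high). Origin: centre of its underside; z points up. At the start it stands on the next larger weight, about 109 mm above the worktop.
- weight_d: the smallest of four plain steel check weights: an upright cylinder 22 mm in diameter and 22 mm high (all four are 22 mm high). Origin: centre of its underside; z points up. At the start it stands on the next larger weight, about 131 mm above the worktop.
- place_a: place of the 50 mm weight: a fixed black tile (102 x 64 x 4 mm) on the floor of the weight case, a flush grey felt disc 50 mm in diameter in its middle. Origin: centre of its underside; its upper face is 4 mm higher. x: towards the case's hinge; y: along the row of four tiles (66 mm apart, order varies); z up. Case walls: 52 mm to either x side of the centre, 38 mm high.
- place_b: place of the 40 mm weight: a fixed black tile (102 x 64 x 4 mm) on the floor of the weight case, a flush grey felt disc 40 mm in diameter in its middle. Origin: centre of its underside; its upper face is 4 mm higher. x: towards the case's hinge; y: along the row of four tiles (66 mm apart, order varies); z up. Case walls: 52 mm to either x side of the centre, 38 mm high.
- place_c: place of the 31 mm weight: a fixed black tile (102 x 64 x 4 mm) on the floor of the weight case, a flush grey felt disc 31 mm in diameter in its middle. Origin: centre of its underside; its upper face is 4 mm higher. x: towards the case's hinge; y: along the row of four tiles (66 mm apart, order varies); z up. Case walls: 52 mm to either x side of the centre, 38 mm high.
- place_d: place of the 22 mm weight: a fixed black tile (102 x 64 x 4 mm) on the floor of the weight case, a flush grey felt disc 22 mm in diameter in its middle. Origin: centre of its underside; its upper face is 4 mm higher. x: towards the case's hinge; y: along the row of four tiles (66 mm apart, order varies); z up. Case walls: 52 mm to either x side of the centre, 38 mm high.
- lid (a joint): angle of the wooden lid, rad: 0 = shut, 2.6 = leaning far back (starts wide open). Stiff hinge, stays where left (0.25 N m). The case is a fixed wooden box 116 x 280 x 38 mm (tile axes x, y; height), walls 6 mm, floor 5 mm. Hinge line: along y, 58 mm to +x of the tile centres, at rim height, 38 mm above the worktop. Lid: plate 116 x 280 x 8 mm, lying on the rim when shut.
- lid_bar (a point): middle of the lid's handle, a round brass bar 8 mm thick, 100 mm long along y (rods at its ends), 20 mm clear of the lid's free edge. Point on the bar's axis, 144 mm from the hinge line along the lid and 4 mm to its outer side: shut, it lies 86 mm to -x of the row of tile centres, 42 mm above the worktop. Its axes turn with the lid, y along the bar.

How it is judged:
On the way, in this order (a step that is already met when the one before it is completed fails the run):
1. all four weights stand released on their own places, the lid still open (horizontal distance between weight_a and place_a below 0.012 m and z of weight_a in the frame of place_a between 0.001 and 0.007 m and angle between each of weight_a, weight_b, weight_c, weight_d's own z axis and vertical below 0.1 rad and linear speed of each of weight_a, weight_b, weight_c, weight_d below 0.02 m/s and contact force between the fingers and weight_a below 0.1 N and horizontal distance between weight_b and place_b below 0.012 m and z of weight_b in the frame of place_b between 0.001 and 0.007 m and contact force between the fingers and weight_b below 0.1 N and horizontal distance between weight_c and place_c below 0.012 m and z of weight_c in the frame of place_c between 0.001 and 0.007 m and contact force between the fingers and weight_c below 0.1 N and horizontal distance between weight_d and place_d below 0.012 m and z of weight_d in the frame of place_d between 0.001 and 0.007 m and contact force between the fingers and weight_d below 0.1 N and value of joint lid above 0.6 rad), for 0.2 s.
2. the lid is fully shut (value of joint lid below 0.05 rad), for 0.2 s.
At the end, for the whole second after the job is handed in: Every weight stands upright (within 0.1 rad), released and at rest on its own tile, its centre within 12 mm of the centre of the felt disc of its own diameter, and the lid is shut to within 0.05 rad and still (horizontal distance between weight_a and place_a below 0.012 m and z of weight_a in the frame of place_a between 0.001 and 0.007 m and angle between each of weight_a, weight_b, weight_c, weight_d's own z axis and vertical below 0.1 rad and linear speed of each of weight_a, weight_b, weight_c, weight_d below 0.02 m/s and contact force between the fingers and weight_a below 0.1 N and horizontal distance between weight_b and place_b below 0.012 m and z of weight_b in the frame of place_b between 0.001 and 0.007 m and contact force between the fingers and weight_b below 0.1 N and horizontal distance between weight_c and place_c below 0.012 m and z of weight_c in the frame of place_c between 0.001 and 0.007 m and contact force between the fingers and weight_c below 0.1 N and horizontal distance between weight_d and place_d below 0.012 m and z of weight_d in the frame of place_d between 0.001 and 0.007 m and contact force between the fingers and weight_d below 0.1 N and value of joint lid below 0.05 rad and velocity of joint lid between -0.05 and 0.05 rad/s); the robot touches nothing.
It fails at once if a weight is tipped over (more than 0.6 rad from upright) (angle between any of weight_a, weight_b, weight_c, weight_d's own z axis and vertical above 0.6 rad).
It also fails if it takes over 144 s, if anything falls off the work surface, if the arm or the gripper's body presses on something with over 40 N, if the wrist force passes 120 N, or if a joint passes its speed limit or range.

## Working session

There is one attempt and no reset: what is moved stays moved. The work goes in short steps, Python scripts to look and compute and a shell command to move; the robot and the scene stay as the last step left them, time stands still between calls to the robot, and variables do not carry over. Pictures are saved under pics/ and viewed, at most 14 in all, crops included, and the job is handed in when it is done.

```bash
ls; mkdir -p pics; python3 - <<'E'
from plant import r,cams
import cv2
for n in("scene","top"):
    s=cams.snapshot(n); cv2.imwrite(f"pics/{n}0.png",s["img"][:,:,::-1])
    print(n,s["camera_matrix"],s["D"],s["camera_from_world"])
print(r.get_state())
E
```

```text
pics
scene [[422.2446849    0.         246.37891417]
 [  0.         422.2446849  194.25585433]
 [  0.           0.           1.        ]] [0.03901749 0.         0.         0.         0.        ] [[-6.37550429e-01 -7.70408461e-01  5.03646983e-04  2.84930642e-01]
 [ 5.03915426e-01 -4.16519818e-01  7.56690481e-01 -3.15974509e-01]
 [-5.82750970e-01  4.82682137e-01  6.53773096e-01 -7.83363360e-01]
 [ 0.00000000e+00  0.00000000e+00  0.00000000e+00  1.00000000e+00]]
top [[388.59835624   0.         258.66830912]
 [  0.         388.59835624 202.37224652]
 [  0.           0.           1.        ]] [-0.11171005  0.          0.          0.          0.        ] [[ 0.02840127 -0.99949177 -0.01447632 -0.00627873]
 [ 0.99353936  0.02663431  0.11031844 -0.48264355]
 [-0.10987681 -0.01751598  0.99379086 -1.1987773 ]
 [ 0.          0.          0.          1.        ]]
{'clock': 0.1, 'q': array([ 1.17676484,  0.68988422, -0.19449336,  1.566234  ,  0.15732326,
        0.90248874, -0.2150894 ]), 'qd': array([ 0.00063953, -0.00208805,  0.00192062, -0.00315403,  0.00095528,
        0.00078463,  0.00225617]), 'joint_torque': array([-3.26430316e-03, -5.28499639e+01, -1.27166145e+00, -1.53837115e+01,
       -5.25701477e-02,  1.95968700e-03,  1.51342346e-05]), 'tool_pos': array([ 0.25902164, -0.56818433,  0.23800108]), 'eef_rot': array([ 9.77198332e-01,  2.12327013e-01, -2.46469363e-04, -7.73349265e-04]), 'contact_force': array([ 0.24498519, -0.26035301,  0.5374697 ]), 'moment': array([ 0.02964989, -0.01437534, -0.01967079]), 'finger_force': 0.0, 'opening': 0.9998967841722365}
```

View pics/scene0.png

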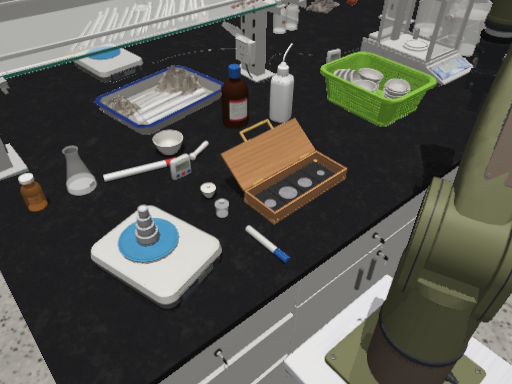

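View pics/top0.png

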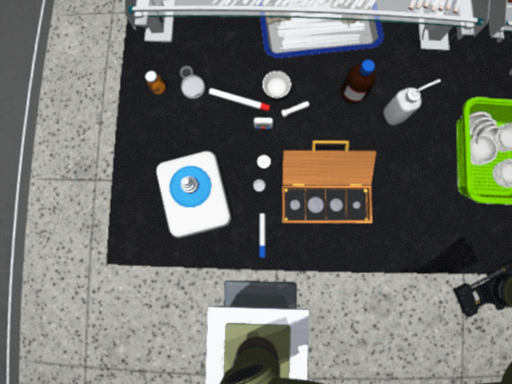

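The scene view shows the stack on the blue pan at about (146,225) and the open case at about (285,185). In the top view the stack is at (190,185), and the four discs lie in a row at y≈205, x≈295, 316, 336 and 356. The lid leans back towards +x with its bar at about (330,142).

```bash
cat > h.py <<'E'
import numpy as np,cv2
from plant import r,cams
def ray(s,uv):
    p=cv2.undistortPoints(np.array([[uv]],float),s["camera_matrix"],np.array(s["D"]))[0,0]
    T=s["camera_from_world"];R=T[:3,:3];o=-R.T@T[:3,3]
    return o,R.T@np.array([p[0],-p[1],-1.])
def onz(s,uv,z):
    o,d=ray(s,uv);return o+d*(z-o[2])/d[2]
def proj(s,P):
    T=s["camera_from_world"];c=T[:3,:3]@np.array(P,float)+T[:3,3]
    return cv2.projectPoints(np.array([[c[0],-c[1],-c[2]]]),np.zeros(3),np.zeros(3),s["camera_matrix"],np.array(s["D"]))[0].ravel()
def meet(s1,u1,s2,u2):
    o1,d1=ray(s1,u1);o2,d2=ray(s2,u2);a=np.linalg.lstsq(np.stack([d1,-d2],1),o2-o1,rcond=None)[0]
    return (o1+a[0]*d1+o2+a[1]*d2)/2, np.linalg.norm(o1+a[0]*d1-o2-a[1]*d2)
def grab(n,name=None,box=None,k=1):
    s=cams.snapshot(n)
    if name:
        im=s["img"][:,:,::-1]
        if box: x,y,X,Y=box; im=im[y:Y,x:X]
        cv2.imwrite(f"pics/{name}.png",cv2.resize(im,None,fx=k,fy=k,interpolation=cv2.INTER_CUBIC))
    return s
E
python3 - <<'E'
from h import *
t=grab("top","topc",(150,140,390,240),3); c=grab("scene","scc",(80,110,360,310),2.8)
# discs
for s,box,z in((t,(284,192,372,222),.009),(c,(255,160,345,212),.009)):
    x,y,X,Y=box;im=s["img"][y:Y,x:X].astype(int)
    m=((im.max(2)-im.min(2)<25)&(im.min(2)>60)).astype(np.uint8)
    n,l,st,ce=cv2.connectedComponentsWithStats(m)
    for i in range(1,n):
        if st[i,4]>15:
            u=ce[i]+[x,y];print(u.round(1),st[i],onz(s,u,z).round(4))
# pan blue
for s,z in((t,.065),(c,.065)):
    im=s["img"].astype(int);m=((im[:,:,2]-im[:,:,0]>70)).astype(np.uint8)
    n,l,st,ce=cv2.connectedComponentsWithStats(m)
    i=1+st[1:,4].argmax()
    cn=max(cv2.findContours((l==i).astype(np.uint8),0,2)[0],key=cv2.contourArea)
    e=cv2.fitEllipse(cn);print("pan",e,onz(s,e[0],z))
E
```

```text
[315.3 204.5] [ 23   4  18  18 247] [ 0.4826 -0.1739  0.009 ]
[294.6 204.5] [  5   7  12  12 114] [ 0.4809 -0.1075  0.009 ]
[335.9 204.5] [ 45   6  15  14 166] [ 0.4845 -0.2399  0.009 ]
[356.1 204.5] [68  9  9  8 64] [ 0.486  -0.3054  0.009 ]
[320.4 172.4] [62 10  8  6 42] [ 0.4849 -0.3057  0.009 ]
[304.3 181.8] [ 42  17  16  11 130] [ 0.484  -0.2397  0.009 ]
[287.6 192. ] [ 23  26  20  13 207] [ 0.4821 -0.1739  0.009 ]
[270.2 202.4] [ 9 38 13 10 89] [ 0.4806 -0.1092  0.009 ]
pan ((189.82925415039062, 186.16738891601562), (40.624271392822266, 41.547000885009766), 48.550193786621094) [0.52302402 0.22031998 0.065     ]
pan ((147.7409210205078, 239.9376220703125), (39.85972213745117, 58.64736557006836), 76.62088775634766) [0.51579096 0.22515305 0.065     ]
```

View pics/topc.png

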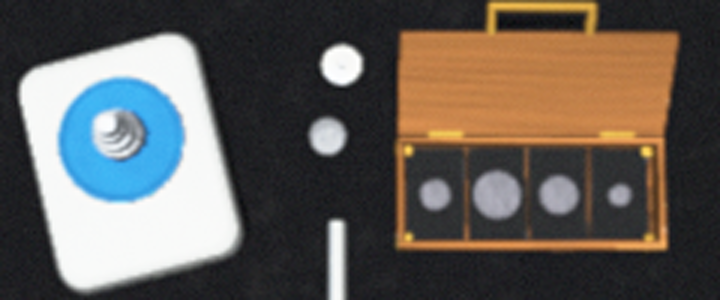

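View pics/scc.png

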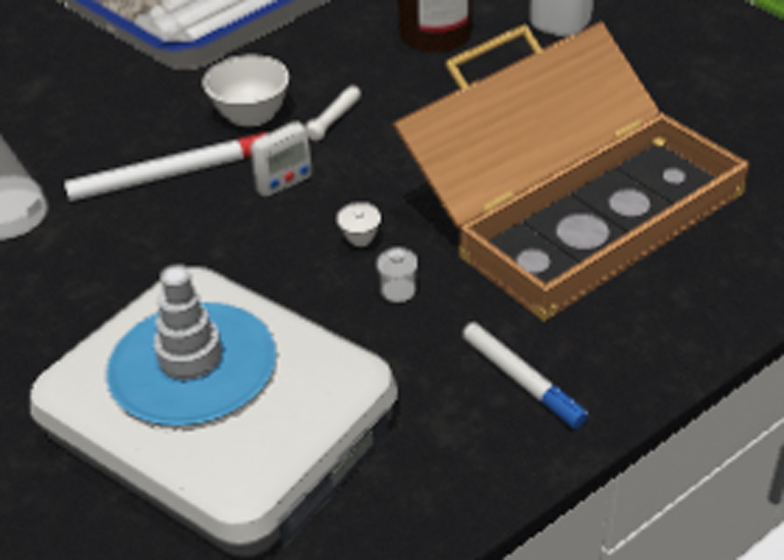

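Weight discs in y order are c, a, b, d. Both views agree on the disc positions. Next I zoom in on the stack.

```bash
python3 - <<'E'
from h import *
t=cams.snapshot("top");c=cams.snapshot("scene")
A=cv2.resize(t["img"][165:205,170:210],(400,400),interpolation=cv2.INTER_CUBIC)
B=cv2.resize(c["img"][200:250,122:172],(400,400),interpolation=cv2.INTER_CUBIC)
cv2.imwrite("pics/st.png",np.hstack([A,B])[:,:,::-1])
for k in range(4):
  z=.153-.022*k;print(z,[(f+(k*0)).round(1) for f in (proj(t,[.52,.225,z]),proj(c,[.52,.225,z]))])
print(meet(t,(187.3,180.7),c,(142.5,207)),onz(t,(187.3,180.7),.153),onz(c,(142.5,207),.153))
E
```

```text
0.153 [array([182.3, 182.5]), array([140.4, 209.6])]
0.131 [array([183.9, 183.7]), array([142.1, 217.3])]
0.109 [array([185.4, 184.9]), array([143.7, 224.7])]
0.087 [array([186.9, 186. ]), array([145.3, 231.9])]
(array([0.52778265, 0.21391801, 0.14800575]), np.float64(0.004645958526103905)) [0.52560377 0.21091184 0.153     ] [0.52433964 0.21760105 0.153     ]
```

View pics/st.png

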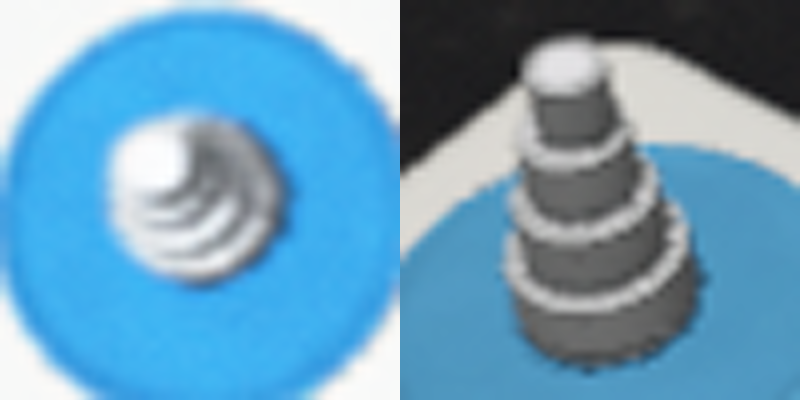

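```bash
cat >> h.py <<'E'
from scipy.spatial.transform import Rotation as Ro
def go(x,y,z,deg=1.45):
    s=r.get_state();R=Ro.from_quat(s["eef_rot"]);p=s["tool_pos"]
    a=np.radians(deg);Y=np.array([np.cos(a),np.sin(a),0]);Z=np.array([0,0,-1.]);G=Ro.from_matrix(np.stack([np.cross(Y,Z),Y,Z],1))
    print("t",round(s["clock"],2),"tcp",p.round(4),"q",s["q"].round(2),"F",s["contact_force"].round(1),"open mm",round(88*s["opening"],1),"ff",round(s["finger_force"],1))
    print("shift mm",(R.inv().apply(np.array([x,y,z])-p)*1000).round(1),"turn deg",np.degrees((R.inv()*G).as_rotvec()).round(2))
E
python3 -m pendant '[[-1,[0,0,-10],[0,0,-9.6]],[-1,[0,0,0],[0,0,-9.6]],[-1,[0,0,0],[0,0,-9.6]],[-1,[0,0,0],[0,0,-9.6]],[-1,[0,0,0],[0,0,-9.6]],[-1,[0,0,0],[0,0,-9.6]],[-1,[0,0,0],[0,0,-9.6]],[-1,[0,0,0],[0,0,0]]]'
python3 - <<'E'
from h import *
t=cams.snapshot("top");c=cams.snapshot("scene")
for n,z,u in(("d",.153,(142,207.6)),("c",.131,(143.4,214.9)),("b",.109,(144.5,222.6)),("a",.087,(146.25,230.1))):print(n,onz(c,u,z).round(4))
print("d top",onz(t,(184.8,180.7),.153).round(4))
go(.52,.215,.25)
E
```

```text
clock: 1.3
tool_pos: [0.2591, -0.5687, 0.2485]
eef_rot: [0.697, 0.717, 0.0, -0.0]
contact_force: [-0.1, -0.1, 1.2]
opening: 1.002
finger_force: 0.0
d [0.5234 0.2193 0.153 ]
c [0.5247 0.2192 0.131 ]
b [0.5246 0.2205 0.109 ]
a [0.5234 0.2207 0.087 ]
d top [0.5254 0.2181 0.153 ]
t 1.4 tcp [ 0.2592 -0.5687  0.2486] q [ 1.36  0.72 -0.53  1.54  0.41  0.99  0.74] F [-0.1  0.5  0.7] open mm 87.7 ff 0.0
shift mm [776.5 281.6  -1.3] turn deg [-0.   -0.01  0.08]
```

```bash
python3 -m pendant '[[-1,[30,35,0],[0,0,0]],[-1,[40,35,0],[0,0,0]],[-1,[40,35,0],[0,0,0]],[-1,[40,35,0],[0,0,0]],[-1,[40,35,0],[0,0,0]],[-1,[40,35,0],[0,0,0]],[-1,[50,35,0],[0,0,0]],[-1,[50,35,0],[0,0,0]]]'
python3 -m pendant '[[-1,[55,5,0],[0,0,0]],[-1,[55,0,0],[0,0,0]],[-1,[55,0,0],[0,0,0]],[-1,[55,0,0],[0,0,0]],[-1,[55,0,0],[0,0,0]],[-1,[55,0,0],[0,0,0]],[-1,[50,0,0],[0,0,0]],[-1,[40,0,0],[0,0,0]]]'
python3 - <<'E'
from h import *
go(.524,.219,.2)
E
```

```text
clock: 2.4
tool_pos: [0.5304, -0.229, 0.2489]
eef_rot: [0.698, 0.717, -0.0, 0.0]
contact_force: [0.9, 0.5, 0.1]
opening: 1.001
finger_force: 0.0
clock: 3.4
tool_pos: [0.5214, 0.1922, 0.249]
eef_rot: [0.697, 0.717, 0.0, 0.0]
contact_force: [0.3, -0.4, 0.1]
opening: 1.003
finger_force: 0.0
t 3.4 tcp [0.5214 0.1922 0.249 ] q [-0.16  0.61 -0.46  1.76  0.35  0.85 -0.75] F [ 0.3 -0.4  0.1] open mm 88.3 ff 0.0
shift mm [26.7  3.3 49. ] turn deg [ 0.04 -0.03  0.22]
```

```bash
python3 -m pendant '[[-1,[26,3,0],[0,0,0.2]],[-1,[0,0,30],[0,0,0]],[-1,[0,0,40],[0,0,0]],[-1,[0,0,30],[0,0,0]],[-1,[0,0,13],[0,0,0]],[-1,[0,0,0],[0,0,0]]]' 8
python3 - <<'E'
from h import *
go(.524,.219,.135)
grab("scene","s1",(90,130,220,280),4)
E
```

```text
clock: 4.15
tool_pos: [0.5239, 0.2156, 0.1355]
eef_rot: [0.698, 0.716, -0.0, 0.0]
contact_force: [-0.2, -0.5, 0.6]
opening: 0.998
finger_force: 0.0
t 4.15 tcp [0.5239 0.2156 0.1355] q [-0.25  0.78 -0.37  1.83  0.45  0.62 -0.88] F [-0.2 -0.5  0.6] open mm 87.9 ff 0.0
shift mm [3.4 0.2 0.5] turn deg [-0.03  0.03  0.02]
```

View pics/s1.png

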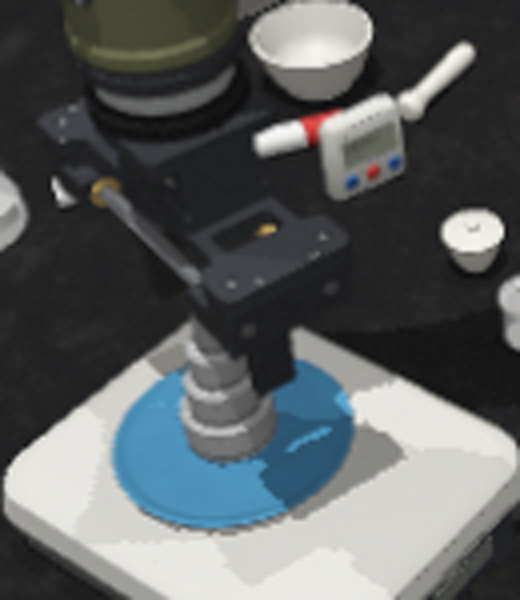

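The near finger hangs at crop (270,370), to the −x side of the stack (200,340). The tips are at the height of weight d, so I close now.

```bash
python3 -m pendant '[[0.2,[3,0,0],[0,0,0]],[0.3,[0,0,0],[0,0,0]],[0.4,[0,0,0],[0,0,0]],[0.45,[0,0,0],[0,0,0]],[0.5,[0,0,0],[0,0,0]],[0.6,[0,0,0],[0,0,0]],[0.8,[0,0,0],[0,0,0]],[1,[0,0,0],[0,0,0]]]' 10
python3 -m pendant '[[1,[0,0,0],[0,0,0]],[1,[0,0,0],[0,0,0]],[1,[0,0,-4],[0,0,0]],[1,[0,0,-20],[0,0,0]],[1,[0,0,-40],[0,0,0]],[1,[0,0,-50],[0,0,0]],[1,[0,0,0],[0,0,0]]]'
python3 - <<'E'
from h import *
go(.4855,-.3055,.25)
grab("scene","s2",(90,110,220,260),4)
E
```

```text
clock: 5.2
tool_pos: [0.524, 0.2185, 0.1357]
eef_rot: [0.698, 0.716, 0.0, 0.0]
contact_force: [0.7, 0.6, -0.9]
opening: 0.241
finger_force: 10.0
clock: 6.08
tool_pos: [0.5259, 0.2201, 0.2537]
eef_rot: [0.698, 0.716, 0.004, 0.001]
contact_force: [0.1, -0.2, -0.2]
opening: 0.242
finger_force: 10.0
t 6.08 tcp [0.5259 0.2201 0.2537] q [-0.2   0.62 -0.46  1.72  0.35  0.88 -0.79] F [ 0.1 -0.2 -0.2] open mm 21.3 ff 10.0
shift mm [-524.4  -54.1    1.3] turn deg [ 0.42 -0.22  0.05]
```

View pics/s2.png

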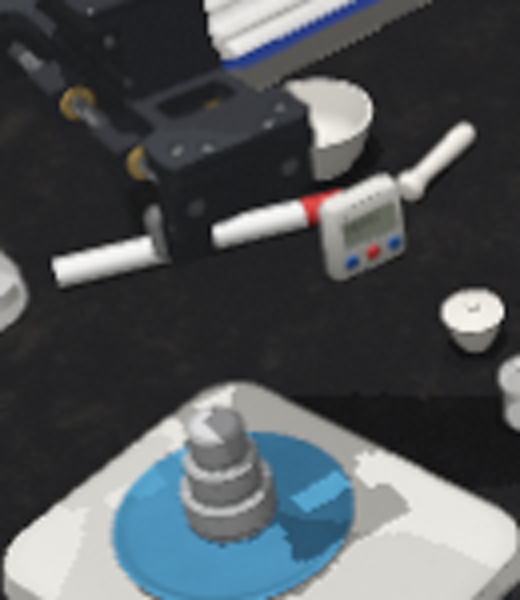

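Weight d is held (21.3 mm opening), and weights a to c still stand untouched at crop (225,480). I carry d to its place.

```bash
python3 -m pendant '[[1,[-30,-5,0],[0,0,0]],[1,[-50,-5,0],[0,0,0]],[1,[-55,-5,0],[0,0,0]],[1,[-55,-5,0],[0,0,0]],[1,[-55,-5,0],[0,0,0]],[1,[-55,-5,0],[0,0,0]],[1,[-55,-5,0],[0,0,0]],[1,[-55,-5,0],[0,0,0]]]'
python3 -m pendant '[[1,[-50,-5,0],[0,0,0]],[1,[-40,-5,0],[0,0,0]],[1,[-20,-3,0],[0,0,0]],[1,[-4,-1,0],[0,0,0]],[1,[0,0,0],[0,0,0]],[1,[0,0,0],[0,0,0]]]'
python3 - <<'E'
from h import *
go(.4855,-.3055,.014)
E
```

```text
clock: 7.12
tool_pos: [0.4934, -0.194, 0.2483]
eef_rot: [0.698, 0.716, -0.001, -0.001]
contact_force: [0.8, 0.1, -0.3]
opening: 0.242
finger_force: 10.0
clock: 7.88
tool_pos: [0.4844, -0.3046, 0.2499]
eef_rot: [0.697, 0.717, 0.0, -0.0]
contact_force: [0.2, 0.3, -0.6]
opening: 0.246
finger_force: 10.0
t 7.88 tcp [ 0.4844 -0.3046  0.2499] q [ 0.78  0.64 -0.51  1.71  0.38  0.9   0.14] F [ 0.2  0.3 -0.6] open mm 21.7 ff 10.0
shift mm [ -1.1   1.  235.9] turn deg [ 0.02 -0.05  0.25]
```

Descend to about 40 mm above the floor, check for contact, then continue.

```bash
python3 -m pendant '[[1,[-1,1,25],[0,0,0.2]],[1,[0,0,40],[0,0,0]],[1,[0,0,45],[0,0,0]],[1,[0,0,45],[0,0,0]],[1,[0,0,35],[0,0,0]],[1,[0,0,0],[0,0,0]],[1,[0,0,0],[0,0,0]]]'
python3 - <<'E'
from h import *
go(.4855,-.3055,.014)
s=grab("top","t3",(270,150,390,230),5)
grab("scene","s3",(250,110,360,220),5)
E
```

```text
clock: 8.75
tool_pos: [0.486, -0.3072, 0.061]
eef_rot: [0.699, 0.716, 0.001, 0.001]
contact_force: [0.9, -0.4, -0.2]
opening: 0.244
finger_force: 10.0
t 8.75 tcp [ 0.486  -0.3072  0.061 ] q [ 0.68  0.9  -0.34  1.84  0.57  0.5  -0.03] F [ 0.9 -0.4 -0.2] open mm 21.5 ff 10.0
shift mm [ 1.8 -0.6 47. ] turn deg [ 0.11  0.03 -0.08]
```

View pics/s3.png

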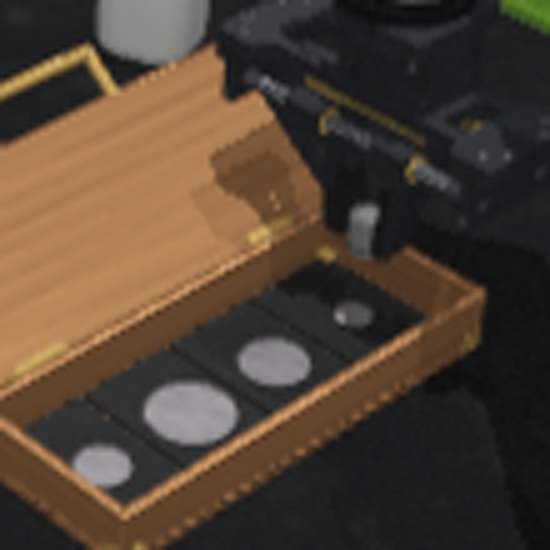

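Weight d hangs at crop (362,228) above its disc (352,314), clear of the walls. I check the lid slope against the gripper body before lowering further.

```bash
python3 - <<'E'
from h import *
t=cams.snapshot("top");c=cams.snapshot("scene")
# bar ends: handle outer corners seen at start
for a,b in (((313.5,142),(241.5,134)),((348,142),(270,121.5))):
    P,e=meet(t,a,c,b);print(P.round(4),round(e,4),np.arctan2(P[2]-.038,-(P[0]-.544)))
E
```

```text
[ 0.6573 -0.1543  0.1148] 0.0035 2.5456251440381066
[ 0.6596 -0.2596  0.1131] 0.0074 2.5656816135717184
```

```bash
python3 -m pendant '[[1,[1,0,20],[0,0,0]],[1,[0,0,15],[0,0,0]],[1,[0,0,8],[0,0,0]],[1,[0,0,3],[0,0,0]],[1,[0,0,0],[0,0,0]],[1,[0,0,0],[0,0,0]]]'
python3 -c "
from h import *
go(.4855,-.3055,.014)"
```

```text
clock: 9.7
tool_pos: [0.4845, -0.3067, 0.0144]
eef_rot: [0.699, 0.715, -0.0, 0.0]
contact_force: [-2.6, 1.5, 6.3]
opening: 0.244
finger_force: 10.0
t 9.7 tcp [ 0.4845 -0.3067  0.0144] q [ 0.64  0.97 -0.28  1.85  0.61  0.41 -0.07] F [-2.6  1.5  6.3] open mm 21.5 ff 10.0
shift mm [1.2 1.  0.4] turn deg [-0.02  0.02 -0.14]
```

```bash
python3 -m pendant '[[0.4,[0,0,0],[0,0,0]],[0.3,[0,0,0],[0,0,0]],[0.18,[0,0,0],[0,0,0]],[0.18,[0,0,0],[0,0,0]],[0.18,[0,0,-15],[0,0,0]],[0.18,[0,0,-50],[0,0,0]],[0.18,[0,0,-60],[0,0,0]],[0.18,[0,0,-60],[0,0,0]]]'
python3 -m pendant '[[0.18,[0,0,-50],[0,0,0]],[-0.5,[50,4,0],[0,0,0]],[-1,[55,4,0],[0,0,0]],[-1,[55,4,0],[0,0,0]],[-1,[55,4,0],[0,0,0]],[-1,[55,4,0],[0,0,0]],[-1,[55,4,0],[0,0,0]],[-1,[55,4,0],[0,0,0]]]'
python3 -m pendant '[[-1,[55,4,0],[0,0,0]],[-1,[40,4,0],[0,0,0]],[-1,[30,4,0],[0,0,0]],[-1,[15,4,0],[0,0,0]],[-1,[0,0,0],[0,0,0]]]'
python3 - <<'E'
from h import *
go(.524,.219,.113)
s=grab("scene","s4",(250,110,360,220),5)
E
```

```text
clock: 10.7
tool_pos: [0.4845, -0.3065, 0.2015]
eef_rot: [0.699, 0.715, 0.0, 0.0]
contact_force: [0.3, -1.5, -0.1]
opening: 0.412
finger_force: 0.0
clock: 11.7
tool_pos: [0.5038, 0.0756, 0.2498]
eef_rot: [0.699, 0.715, 0.0, 0.001]
contact_force: [1.0, -0.4, 0.3]
opening: 0.998
finger_force: 0.0
clock: 12.32
tool_pos: [0.5169, 0.2146, 0.2491]
eef_rot: [0.699, 0.715, 0.0, 0.0]
contact_force: [-0.5, -0.3, -0.0]
opening: 1.0
finger_force: 0.0
t 12.32 tcp [0.5169 0.2146 0.2491] q [-0.19  0.62 -0.48  1.75  0.36  0.86 -0.8 ] F [-0.5 -0.3 -0. ] open mm 88.0 ff 0.0
shift mm [  4.2   7.1 136.1] turn deg [ 0.03 -0.01 -0.08]
```

View pics/s4.png

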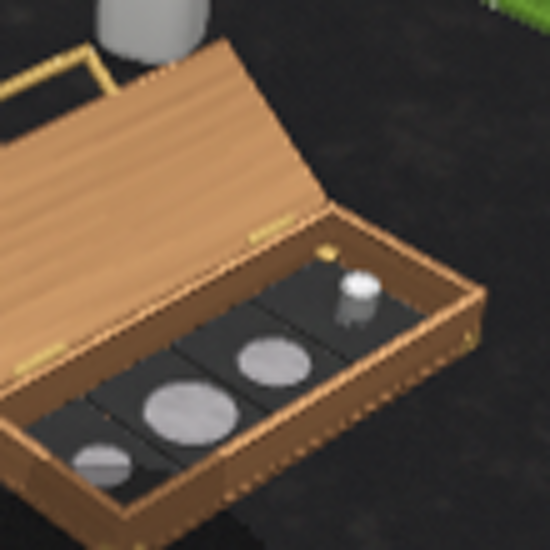

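Weight d stands upright on its tile, with its top at crop (361,284). Weight c is next.

```bash
python3 -m pendant '[[-1,[4,6,20],[0,0,0]],[-1,[0,0,40],[0,0,0]],[-1,[0,0,45],[0,0,0]],[-1,[0,0,23],[0,0,0]],[-1,[0,0,8],[0,0,0]],[-1,[0,0,0],[0,0,0]],[-1,[0,0,0],[0,0,0]]]' 14
python3 - <<'E'
from h import *
s=cams.snapshot("scene");print("d at",onz(s,(321.7,166.3),.031).round(4))
go(.524,.219,.113)
E
```

```text
clock: 13.25
tool_pos: [0.5235, 0.2185, 0.1135]
eef_rot: [0.699, 0.715, 0.001, 0.0]
contact_force: [-0.0, -0.0, 0.1]
opening: 1.003
finger_force: 0.0
d at [ 0.4838 -0.3063  0.031 ]
t 13.3 tcp [0.5235 0.2186 0.1137] q [-0.26  0.81 -0.36  1.84  0.49  0.58 -0.92] F [ 0.1 -0.1 -0.8] open mm 88.2 ff 0.0
shift mm [0.4 0.5 0.7] turn deg [ 0.1  -0.05 -0.16]
```

```bash
python3 -m pendant '[[0,[0,0,0],[0,0,0]],[0.1,[0,0,0],[0,0,0]],[0.2,[0,0,0],[0,0,0]],[0.3,[0,0,0],[0,0,0]],[0.4,[0,0,0],[0,0,0]],[0.6,[0,0,0],[0,0,0]],[1,[0,0,0],[0,0,0]],[1,[0,0,0],[0,0,0]]]' 14
python3 -m pendant '[[1,[0,0,-4],[0,0,0]],[1,[0,0,-20],[0,0,0]],[1,[0,0,-50],[0,0,0]],[1,[0,0,-60],[0,0,0]],[1,[-30,-5,0],[0,0,0]],[1,[-50,-7,0],[0,0,0]],[1,[-55,-7,0],[0,0,0]],[1,[-55,-7,0],[0,0,0]]]'
python3 -m pendant '[[1,[-55,-7,0],[0,0,0]],[1,[-45,-7,0],[0,0,0]],[1,[-25,-7,0],[0,0,0]],[1,[-11,-4,0],[0,0,0]],[1,[0,0,0],[0,0,0]],[1,[0,0,0],[0,0,0]]]'
python3 - <<'E'
from h import *
go(.4808,-.1085,.014)
grab("scene","s5",(100,60,360,260),3)
E
```

```text
clock: 14.3
tool_pos: [0.5229, 0.2184, 0.1127]
eef_rot: [0.699, 0.715, 0.0, 0.0]
contact_force: [0.7, -0.1, -0.5]
opening: 0.343
finger_force: 14.0
clock: 15.3
tool_pos: [0.5004, 0.0261, 0.2469]
eef_rot: [0.699, 0.715, -0.0, 0.0]
contact_force: [1.6, -1.1, -1.4]
opening: 0.347
finger_force: 14.0
clock: 16.05
tool_pos: [0.4797, -0.107, 0.2469]
eef_rot: [0.698, 0.716, 0.001, -0.0]
contact_force: [0.2, 0.5, -1.4]
opening: 0.347
finger_force: 14.0
t 16.05 tcp [ 0.4797 -0.107   0.2469] q [ 0.46  0.54 -0.52  1.94  0.38  0.76 -0.25] F [ 0.2  0.5 -1.4] open mm 30.6 ff 14.0
shift mm [ -1.7   0.9 232.9] turn deg [ 0.04 -0.05  0.01]
```

View pics/s5.png

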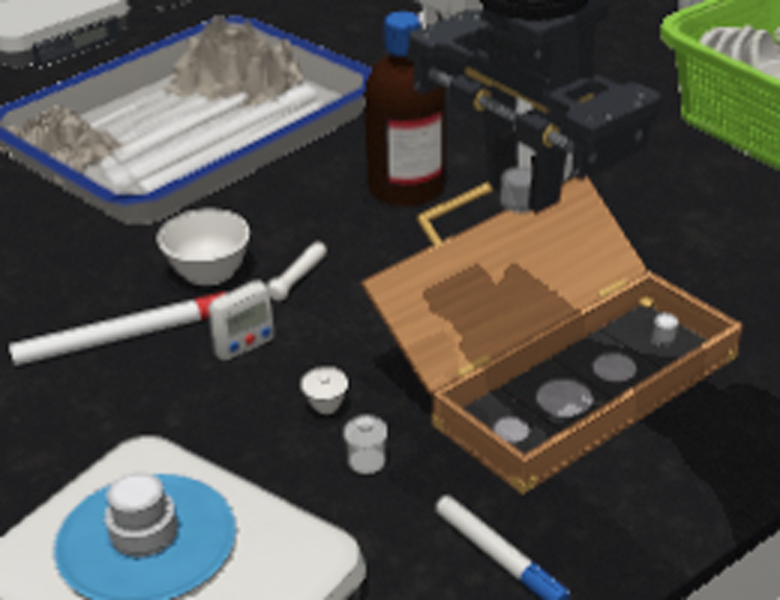

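Weight c is in the gripper at crop (517,190). Weights a and b still stand at (140,515), and d stands at (665,330).

```bash
python3 -m pendant '[[1,[-1,1,25],[0,0,0]],[1,[0,0,45],[0,0,0]],[1,[0,0,45],[0,0,0]],[1,[0,0,45],[0,0,0]],[1,[0,0,35],[0,0,0]],[1,[0,0,20],[0,0,0]],[1,[0,0,8],[0,0,0]],[1,[0,0,0],[0,0,0]]]'
python3 -c "
from h import *
go(.4808,-.1085,.0135)"
```

```text
clock: 17.1
tool_pos: [0.4807, -0.1089, 0.0237]
eef_rot: [0.699, 0.716, 0.0, -0.0]
contact_force: [0.1, -1.8, -1.3]
opening: 0.345
finger_force: 14.0
t 17.1 tcp [ 0.4807 -0.1089  0.0237] q [ 0.22  0.91 -0.15  2.09  0.7   0.18 -0.54] F [ 0.1 -1.8 -1.3] open mm 30.3 ff 14.0
shift mm [ 0.4  0.1 10.2] turn deg [ 0.01 -0.01 -0.07]
```

```bash
python3 -m pendant '[[1,[0,0,6],[0,0,0]],[1,[0,0,3],[0,0,0]],[1,[0,0,1.5],[0,0,0]],[1,[0,0,0],[0,0,0]],[1,[0,0,0],[0,0,0]]]'
python3 -m pendant '[[0.2,[0,0,0],[0,0,0]],[0.1,[0,0,0],[0,0,0]],[0,[0,0,0],[0,0,0]],[0,[0,0,0],[0,0,0]],[0,[0,0,-15],[0,0,0]],[0,[0,0,-50],[0,0,0]],[0,[0,0,-60],[0,0,0]],[0,[0,0,-60],[0,0,0]]]'
python3 -m pendant '[[0,[0,0,-50],[0,0,0]],[-0.5,[50,7,0],[0,0,0]],[-1,[55,7,0],[0,0,0]],[-1,[55,7,0],[0,0,0]],[-1,[55,7,0],[0,0,0]],[-1,[55,7,0],[0,0,0]],[-1,[40,7,0],[0,0,0]],[-1,[15,7,0],[0,0,0]]]'
python3 -m pendant '[[-1,[0,0,0],[0,0,0]]]'
python3 - <<'E'
from h import *
go(.524,.219,.091)
grab("scene","s6",(220,110,360,220),5)
E
```

```text
clock: 17.73
tool_pos: [0.4805, -0.1098, 0.0139]
eef_rot: [0.699, 0.715, 0.0, 0.0]
contact_force: [-0.3, 0.0, 4.8]
opening: 0.345
finger_force: 14.1
clock: 18.73
tool_pos: [0.4797, -0.1098, 0.1999]
eef_rot: [0.699, 0.715, -0.0, -0.0]
contact_force: [1.3, -0.8, 0.1]
opening: 0.503
finger_force: 0.0
clock: 19.73
tool_pos: [0.5212, 0.2191, 0.2481]
eef_rot: [0.698, 0.717, 0.0, -0.0]
contact_force: [-0.2, -0.9, -0.8]
opening: 0.999
finger_force: 0.0
clock: 19.85
tool_pos: [0.5221, 0.2159, 0.2479]
eef_rot: [0.699, 0.715, -0.0, 0.0]
contact_force: [0.3, 0.1, 0.0]
opening: 0.997
finger_force: 0.0
t 19.85 tcp [0.5221 0.2159 0.2479] q [-0.17  0.63 -0.52  1.73  0.39  0.88 -0.83] F [0.3 0.1 0. ] open mm 87.8 ff 0.0
shift mm [  3.2   2.  156.9] turn deg [-0.01  0.05 -0.13]
```

View pics/s6.png

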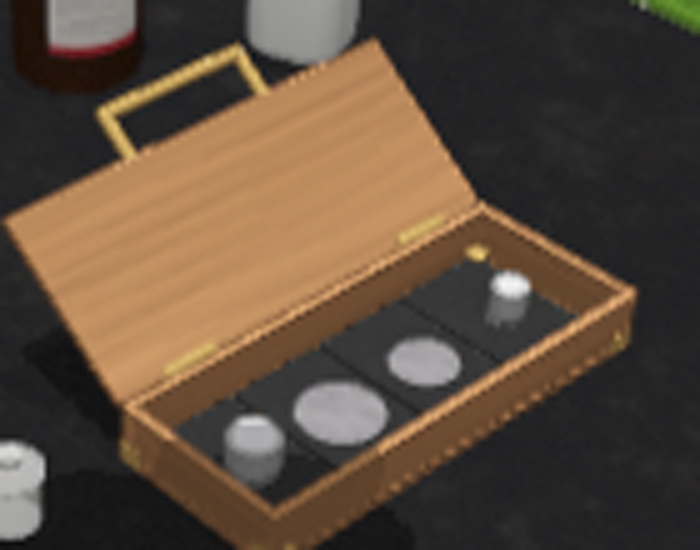

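Weights c (253,440) and d (510,295) stand on their discs. Weight b is next.

```bash
python3 -m pendant '[[-1,[3,2,30],[0,0,0]],[-1,[0,0,40],[0,0,0]],[-1,[0,0,45],[0,0,0]],[-1,[0,0,33],[0,0,0]],[-1,[0,0,8.5],[0,0,0]],[-1,[0,0,0],[0,0,0]],[-0.4,[0,0,0],[0,0,0]],[-0.2,[0,0,0],[0,0,0]]]' 20
python3 -m pendant '[[0,[0,0,0],[0,0,0]],[0.1,[0,0,0],[0,0,0]],[0.2,[0,0,0],[0,0,0]],[0.3,[0,0,0],[0,0,0]],[0.5,[0,0,0],[0,0,0]],[1,[0,0,0],[0,0,0]],[1,[0,0,0],[0,0,0]]]'
python3 -c "
from h import *
go(.4838,-.2398,.25)"
```

```text
clock: 20.9
tool_pos: [0.5245, 0.2196, 0.0929]
eef_rot: [0.699, 0.715, 0.001, 0.0]
contact_force: [-0.4, 1.1, 0.4]
opening: 0.797
finger_force: 0.0
clock: 21.78
tool_pos: [0.5241, 0.2195, 0.0918]
eef_rot: [0.699, 0.715, 0.0, 0.0]
contact_force: [2.1, 0.5, 1.8]
opening: 0.446
finger_force: 20.0
t 21.77 tcp [0.5241 0.2195 0.0918] q [-0.26  0.85 -0.38  1.85  0.56  0.55 -0.98] F [2.1 0.5 1.8] open mm 39.3 ff 20.0
shift mm [-458.2  -50.7 -158.3] turn deg [ 0.04 -0.01 -0.14]
```

```bash
python3 -m pendant '[[1,[0,0,-4],[0,0,0]],[1,[0,0,-20],[0,0,0]],[1,[0,0,-50],[0,0,0]],[1,[0,0,-60],[0,0,0]],[1,[-30,-3,-23],[0,0,0]],[1,[-50,-5,0],[0,0,0]],[1,[-55,-5,0],[0,0,0]],[1,[-55,-5,0],[0,0,0]]]'
python3 -m pendant '[[1,[-55,-5,0],[0,0,0]],[1,[-55,-6,0],[0,0,0]],[1,[-55,-6,0],[0,0,0]],[1,[-50,-6,0],[0,0,0]],[1,[-35,-6,0],[0,0,0]],[1,[-18,-4,0],[0,0,0]],[1,[0,0,0],[0,0,0]],[1,[0,0,0],[0,0,0]]]'
python3 - <<'E'
from h import *
go(.4838,-.2398,.014)
grab("scene","s7",(100,60,360,260),3)
E
```

```text
clock: 22.78
tool_pos: [0.5089, 0.0273, 0.2485]
eef_rot: [0.699, 0.715, -0.001, -0.0]
contact_force: [0.3, 0.0, -1.8]
opening: 0.446
finger_force: 20.0
clock: 23.78
tool_pos: [0.4837, -0.2373, 0.2489]
eef_rot: [0.698, 0.716, 0.001, -0.0]
contact_force: [0.2, -0.2, -2.1]
opening: 0.45
finger_force: 20.0
t 23.77 tcp [ 0.4837 -0.2373  0.2489] q [ 0.72  0.61 -0.58  1.8   0.43  0.86 -0.03] F [ 0.2 -0.2 -2.1] open mm 39.6 ff 20.0
shift mm [-2.800e+00 -1.000e-01  2.349e+02] turn deg [ 0.02 -0.08  0.04]
```

View pics/s7.png

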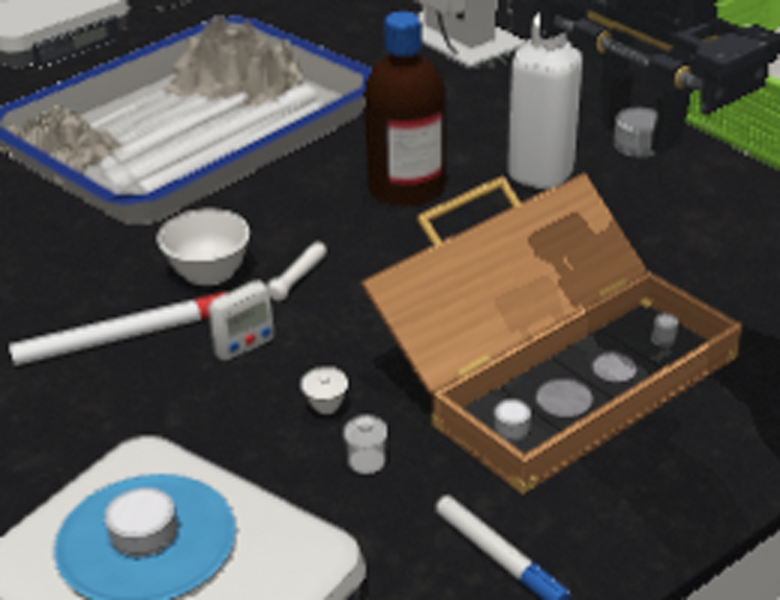

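Weight b is held at crop (635,130), and a stands alone on the pan at (140,515). I lower b. Its underside is 4.8 mm below the TCP, so touchdown is at TCP z ≈ 0.014.

```bash
python3 -m pendant '[[1,[-2,0,25],[0,0,0]],[1,[0,0,45],[0,0,0]],[1,[0,0,45],[0,0,0]],[1,[0,0,45],[0,0,0]],[1,[0,0,35],[0,0,0]],[1,[0,0,20],[0,0,0]],[1,[0,0,8],[0,0,0]],[1,[0,0,0],[0,0,0]]]'
python3 -c "
from h import *
go(.4838,-.2398,.014)"
```

```text
clock: 24.82
tool_pos: [0.4839, -0.2407, 0.0259]
eef_rot: [0.698, 0.716, 0.0, -0.0]
contact_force: [-0.5, -0.4, -1.6]
opening: 0.449
finger_force: 20.0
t 24.82 tcp [ 0.4839 -0.2407  0.0259] q [ 0.55  0.94 -0.29  1.95  0.72  0.36 -0.29] F [-0.5 -0.4 -1.6] open mm 39.5 ff 20.0
shift mm [ 0.9 -0.1 11.9] turn deg [ 0.02 -0.02 -0.05]
```

```bash
python3 -m pendant '[[1,[0,0,7],[0,0,0]],[1,[0,0,3.5],[0,0,0]],[1,[0,0,1.5],[0,0,0]],[1,[0,0,0],[0,0,0]],[1,[0,0,0],[0,0,0]]]'
python3 -m pendant '[[0,[0,0,0],[0,0,0]],[-0.1,[0,0,0],[0,0,0]],[-0.18,[0,0,0],[0,0,0]],[-0.18,[0,0,0],[0,0,0]],[-0.18,[0,0,-15],[0,0,0]],[-0.18,[0,0,-50],[0,0,0]],[-0.18,[0,0,-60],[0,0,0]],[-0.18,[0,0,-60],[0,0,0]]]'
python3 -m pendant '[[-0.18,[0,0,-50],[0,0,0]],[-0.5,[40,5,0],[0,0,0]],[-1,[55,5,0],[0,0,0]],[-1,[55,5,0],[0,0,0]],[-1,[55,5,0],[0,0,0]],[-1,[55,5,0],[0,0,0]],[-1,[55,5,0],[0,0,0]],[-1,[55,5,0],[0,0,0]]]'
python3 -m pendant '[[-1,[45,5,0],[0,0,0]],[-1,[30,5,0],[0,0,0]],[-1,[15,5,0],[0,0,0]],[-1,[0,0,0],[0,0,0]],[-1,[0,0,0],[0,0,0]]]'
python3 - <<'E'
from h import *
go(.524,.220,.070)
grab("scene","s8",(100,60,360,260),3)
E
```

```text
clock: 25.45
tool_pos: [0.4836, -0.2418, 0.015]
eef_rot: [0.699, 0.715, 0.0, 0.001]
contact_force: [-1.8, 0.8, 9.4]
opening: 0.445
finger_force: 20.0
clock: 26.45
tool_pos: [0.4828, -0.2416, 0.2015]
eef_rot: [0.699, 0.715, 0.0, 0.0]
contact_force: [1.5, 0.3, -0.8]
opening: 0.591
finger_force: 0.0
clock: 27.45
tool_pos: [0.5095, 0.1306, 0.2497]
eef_rot: [0.699, 0.715, 0.0, 0.0]
contact_force: [1.2, -0.7, -0.5]
opening: 1.001
finger_force: 0.0
clock: 28.08
tool_pos: [0.5228, 0.2172, 0.2487]
eef_rot: [0.7, 0.714, -0.001, 0.001]
contact_force: [0.6, 0.8, -1.3]
opening: 1.002
finger_force: 0.0
t 28.07 tcp [0.5228 0.2172 0.2487] q [-0.15  0.64 -0.55  1.72  0.41  0.9  -0.85] F [ 0.6  0.8 -1.3] open mm 88.1 ff 0.0
shift mm [  3.1   1.3 178.6] turn deg [-0.02  0.11 -0.26]
```

View pics/s8.png

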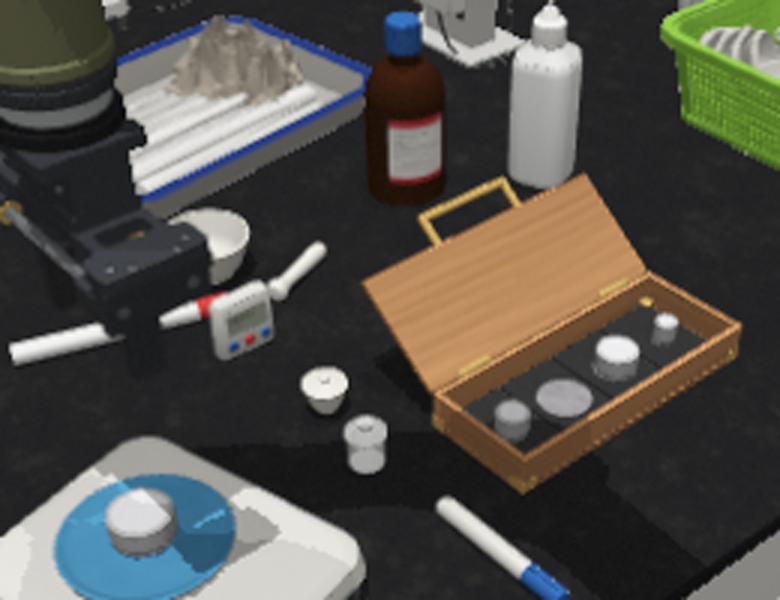

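Three weights stand in the case: c (512,415), b (617,355) and d (665,325). Weight a is alone on the pan.

```bash
python3 -m pendant '[[-1,[3,1,30],[0,0,0]],[-1,[0,0,45],[0,0,0]],[-1,[0,0,50],[0,0,0]],[-1,[0,0,40],[0,0,0]],[-1,[0,0,10],[0,0,0]],[-1,[0,0,3],[0,0,0]],[-0.6,[0,0,0],[0,0,0]],[-0.4,[0,0,0],[0,0,0]]]' 25
python3 -m pendant '[[-0.2,[0,0,0],[0,0,0]],[-0.1,[0,0,0],[0,0,0]],[0,[0,0,0],[0,0,0]],[0.2,[0,0,0],[0,0,0]],[0.5,[0,0,0],[0,0,0]],[1,[0,0,0],[0,0,0]],[1,[0,0,0],[0,0,0]]]'
python3 -c "
from h import *
go(.4824,-.1739,.25)"
```

```text
clock: 29.12
tool_pos: [0.5246, 0.2227, 0.0721]
eef_rot: [0.699, 0.715, 0.001, 0.0]
contact_force: [-0.2, -0.1, -0.1]
opening: 0.794
finger_force: 0.0
clock: 30.0
tool_pos: [0.5247, 0.2226, 0.0713]
eef_rot: [0.699, 0.715, 0.001, 0.001]
contact_force: [1.5, -1.1, 5.0]
opening: 0.559
finger_force: 25.0
t 30.0 tcp [0.5247 0.2226 0.0713] q [-0.26  0.88 -0.38  1.85  0.61  0.52 -1.03] F [ 1.5 -1.1  5. ] open mm 49.2 ff 25.0
shift mm [-395.4  -50.9 -179.1] turn deg [ 0.12 -0.03 -0.15]
```

```bash
python3 -m pendant '[[1,[0,0,-4],[0,0,0]],[1,[0,0,-20],[0,0,0]],[1,[0,0,-50],[0,0,0]],[1,[0,0,-55],[0,0,0]],[1,[-30,-3,-50],[0,0,0]],[1,[-45,-5,0],[0,0,0]],[1,[-50,-6,0],[0,0,0]],[1,[-55,-6,0],[0,0,0]]]'
python3 -m pendant '[[1,[-55,-6,0],[0,0,0]],[1,[-55,-6,0],[0,0,0]],[1,[-45,-6,0],[0,0,0]],[1,[-35,-6,0],[0,0,0]],[1,[-18,-5,0],[0,0,0]],[1,[-5,-2,0],[0,0,0]],[1,[0,0,0],[0,0,0]],[1,[0,0,0],[0,0,0]]]'
python3 -c "
from h import *
go(.4824,-.172,.25)"
```

```text
clock: 31.0
tool_pos: [0.506, 0.0407, 0.2491]
eef_rot: [0.698, 0.716, -0.001, -0.001]
contact_force: [1.2, -0.4, -3.7]
opening: 0.56
finger_force: 25.0
clock: 32.0
tool_pos: [0.4821, -0.1698, 0.2499]
eef_rot: [0.698, 0.716, 0.0, -0.0]
contact_force: [-0.9, 0.0, -2.3]
opening: 0.558
finger_force: 25.0
t 32.0 tcp [ 0.4821 -0.1698  0.2499] q [ 0.63  0.58 -0.61  1.88  0.44  0.82 -0.18] F [-0.9  0.  -2.3] open mm 49.1 ff 25.0
shift mm [-2.2  0.2 -0.1] turn deg [ 0.03 -0.05  0.03]
```

```bash
python3 -m pendant '[[1,[-1,0,25],[0,0,0]],[1,[0,0,45],[0,0,0]],[1,[0,0,45],[0,0,0]],[1,[0,0,45],[0,0,0]],[1,[0,0,35],[0,0,0]],[1,[0,0,18],[0,0,0]],[1,[0,0,6],[0,0,0]],[1,[0,0,0],[0,0,0]]]'
python3 - <<'E'
from h import *
go(.4824,-.172,.0155)
grab("scene","s9",(220,110,360,220),5)
E
```

```text
clock: 33.0
tool_pos: [0.4824, -0.1719, 0.0309]
eef_rot: [0.699, 0.716, 0.0, 0.0]
contact_force: [-0.8, -0.1, -2.3]
opening: 0.56
finger_force: 25.0
t 33.0 tcp [ 0.4824 -0.1719  0.0309] q [ 0.41  0.91 -0.26  2.03  0.78  0.3  -0.49] F [-0.8 -0.1 -2.3] open mm 49.3 ff 25.0
shift mm [-0.1  0.  15.4] turn deg [ 0.04 -0.01 -0.07]
```

View pics/s9.png

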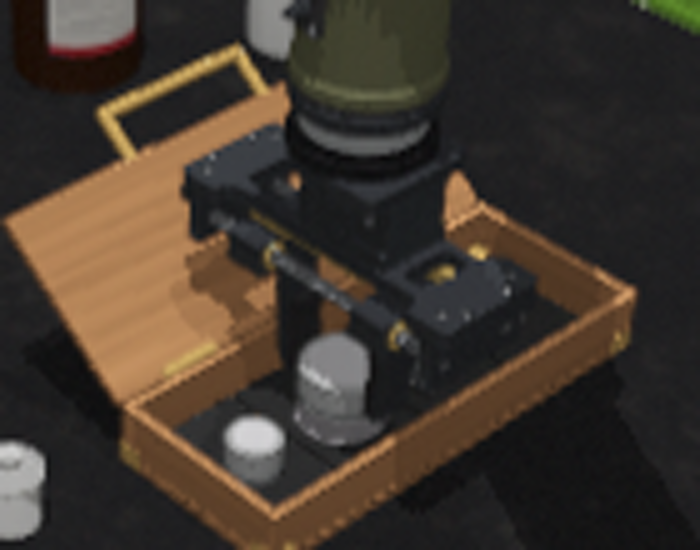

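Weight a hangs over its disc at crop (335,390), with both fingers inside the walls. I set it down and release just wide enough.

```bash
python3 -m pendant '[[1,[0,0,9],[0,0,0]],[1,[0,0,4],[0,0,0]],[1,[0,0,2],[0,0,0]],[1,[0,0,0.5],[0,0,0]],[1,[0,0,0],[0,0,0]],[1,[0,0,0],[0,0,0]]]'
python3 -m pendant '[[-0.2,[0,0,0],[0,0,0]],[-0.24,[0,0,0],[0,0,0]],[-0.27,[0,0,0],[0,0,0]],[-0.27,[0,0,0],[0,0,0]],[-0.27,[0,0,-10],[0,0,0]],[-0.27,[0,0,-40],[0,0,0]],[-0.27,[0,0,-60],[0,0,0]],[-0.27,[0,0,-60],[0,0,0]]]'
python3 -m pendant '[[-0.27,[-30,-30,-20],[0,0,0]],[0.5,[0,-50,0],[0,0,0]],[0.9,[0,-30,0],[0,0,0]],[0.9,[0,0,0],[0,0,0]]]'
python3 - <<'E'
from h import *
go(.4,-.2,.2)
s=grab("scene","s10",(220,110,360,220),5)
im=s["img"][150:215,250:345]
E
```

```text
clock: 33.8
tool_pos: [0.4817, -0.1728, 0.0165]
eef_rot: [0.699, 0.715, -0.0, 0.001]
contact_force: [-2.6, 1.1, 11.0]
opening: 0.559
finger_force: 25.0
clock: 34.8
tool_pos: [0.4811, -0.1727, 0.1875]
eef_rot: [0.699, 0.715, -0.0, -0.0]
contact_force: [1.8, -1.2, 0.1]
opening: 0.637
finger_force: 0.0
clock: 35.3
tool_pos: [0.3696, -0.2056, 0.2057]
eef_rot: [0.699, 0.715, -0.001, -0.001]
contact_force: [0.2, -0.7, -0.8]
opening: 0.318
finger_force: 0.0
t 35.3 tcp [ 0.3696 -0.2056  0.2057] q [ 0.79  0.55 -0.59  2.17  0.56  0.58 -0.19] F [ 0.2 -0.7 -0.8] open mm 28.0 ff 0.0
shift mm [ 5.  30.5  5.6] turn deg [-0.15  0.06 -0.22]
```

View pics/s10.png

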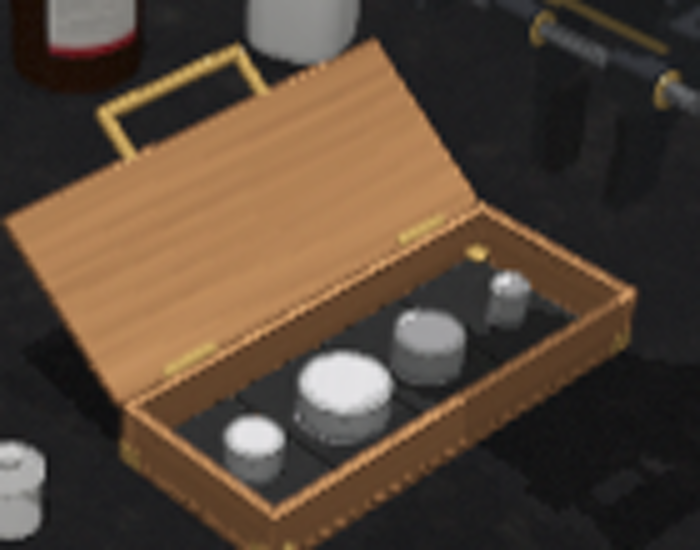

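```bash
python3 - <<'E'
from h import *
t=cams.snapshot("top");c=cams.snapshot("scene")
for n,u in(("c",(270.4,196.4)),("a",(288.6,185.6)),("b",(305.2,175.8)),("d",(321.6,166.4))):print(n,onz(c,u,.031).round(4))
print("bottle bases", onz(c,(281,121),0).round(3),onz(c,(236,124),0).round(3))
print("bottle tops",meet(t,(403,96),c,(284,63)),meet(t,(368,66),c,(234,67)))
go(.705,-.205,.26)
E
```

```text
c [ 0.48   -0.1082  0.031 ]
a [ 0.4816 -0.1751  0.031 ]
b [ 0.4831 -0.2395  0.031 ]
d [ 0.4837 -0.3058  0.031 ]
bottle bases [ 0.772 -0.422  0.   ] [ 0.855 -0.292  0.   ]
bottle tops (array([ 0.7665192 , -0.39978042,  0.21331183]), np.float64(0.019165468443285323)) (array([ 0.86987368, -0.3006493 ,  0.19247635]), np.float64(0.0006406307036749932))
t 35.45 tcp [ 0.3742 -0.2052  0.2057] q [ 0.78  0.55 -0.59  2.16  0.56  0.58 -0.19] F [0.6 0.6 0.5] open mm 16.1 ff 0.0
shift mm [ -7.6 330.9 -53.4] turn deg [ 0.14  0.02 -0.11]
```

All four weights are within 2 mm of their discs. Now I move the closed fingers over and behind the lid bar.

```bash
python3 -m pendant '[[1,[-7,0,-54],[0,0,0]],[1,[0,30,0],[0,0,0]],[1,[0,50,0],[0,0,0]],[1,[0,55,0],[0,0,0]],[1,[0,55,0],[0,0,0]],[1,[0,50,0],[0,0,0]],[1,[0,50,0],[0,0,0]],[1,[0,30,0],[0,0,0]]]'
python3 -m pendant '[[1,[0,11,0],[0,0,0]],[1,[0,0,0],[0,0,0]],[1,[0,0,0],[0,0,0]]]'
python3 -c "
from h import *
go(.705,-.205,.075)"
```

```text
clock: 36.45
tool_pos: [0.6957, -0.2031, 0.2585]
eef_rot: [0.698, 0.716, 0.001, -0.0]
contact_force: [0.2, -0.0, -0.7]
opening: 0.01
finger_force: 0.0
clock: 36.83
tool_pos: [0.7034, -0.2043, 0.259]
eef_rot: [0.699, 0.715, -0.0, -0.0]
contact_force: [0.2, -0.8, 0.0]
opening: 0.005
finger_force: 0.0
t 36.83 tcp [ 0.7034 -0.2043  0.259 ] q [ 0.47  0.88 -0.6   1.14  0.48  1.25 -0.08] F [ 0.2 -0.8  0. ] open mm 0.5 ff 0.0
shift mm [ -0.8   1.7 184. ] turn deg [-0.02 -0.01 -0.12]
```

```bash
python3 -m pendant '[[1,[0,3,25],[0,0,0]],[1,[0,0,40],[0,0,0]],[1,[0,0,40],[0,0,0]],[1,[0,0,40],[0,0,0]],[1,[0,0,25],[0,0,0]],[1,[0,0,14],[0,0,0]],[1,[0,0,0],[0,0,0]],[1,[0,0,0],[0,0,0]]]'
python3 - <<'E'
from h import *
go(.6505,-.205,.112)
grab("scene","s11",(220,80,380,220),5)
E
```

```text
clock: 37.83
tool_pos: [0.7074, -0.2047, 0.0768]
eef_rot: [0.699, 0.715, 0.001, 0.001]
contact_force: [-0.0, 0.8, 0.1]
opening: 0.007
finger_force: 0.0
t 37.83 tcp [ 0.7074 -0.2047  0.0768] q [ 0.45  1.07 -0.53  1.28  0.59  0.94 -0.17] F [-0.   0.8  0.1] open mm 0.6 ff 0.0
shift mm [  1.  -56.8 -35.3] turn deg [ 0.14  0.02 -0.16]
```

View pics/s11.png

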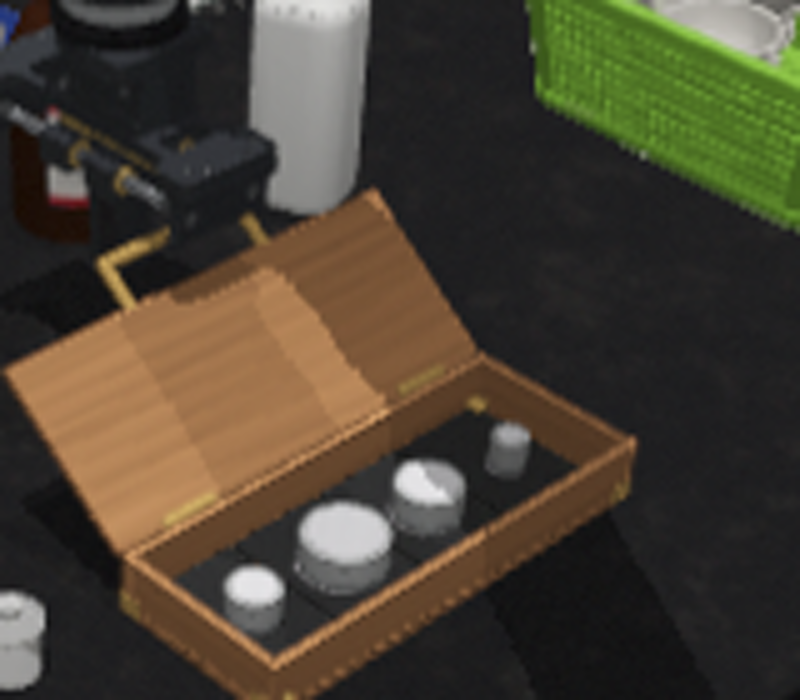

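The fingers are behind the bar: crop (150,220), with the body in front of the bar at (170,235). I have now viewed 16 pictures, over the limit of 14, so I view no more and check by numbers only. I push the lid upright.

```bash
python3 -m pendant '[[1,[0,-15,0],[0,0,0]],[1,[0,-12,0],[0,0,0]],[1,[0,-15,-17],[0,0,0]],[1,[0,-15,-18],[0,0,0]],[1,[0,-18,-11],[0,0,0]],[1,[0,-19,-10],[0,0,0]],[1,[0,0,0],[0,0,0]]]'
python3 - <<'E'
from h import *
t=cams.snapshot("top");c=cams.snapshot("scene")
for s in (t,c):
    im=s["img"].astype(int);m=((im[:,:,0]-im[:,:,2]>60)&(im[:,:,1]-im[:,:,2]>20)).astype(np.uint8)
    m[:, :225]=0;m[:,400:]=0;m[:90]=0;m[240:]=0
    n,l,st,ce=cv2.connectedComponentsWithStats(m);print([list(map(int,x)) for x in st[1:] if x[4]>60])
go(.5665,-.205,.143)
E
```

```text
clock: 38.75
tool_pos: [0.6131, -0.2072, 0.1335]
eef_rot: [0.699, 0.715, 0.001, 0.002]
contact_force: [1.1, 0.1, -0.2]
opening: 0.008
finger_force: 0.0
[[282, 159, 90, 65, 1648]]
[[367, 90, 33, 11, 80], [233, 117, 114, 97, 2233], [276, 128, 11, 15, 107]]
t 38.85 tcp [ 0.613  -0.2069  0.1317] q [ 0.54  0.9  -0.55  1.57  0.58  0.84 -0.22] F [-0.6 -0.9 -0.3] open mm 0.7 ff 0.0
shift mm [  3.  -46.4 -11.3] turn deg [ 0.04  0.04 -0.15]
```

The lid is following: its upper edge in the top view moved from row 142 to row 159. I continue over the top.

```bash
python3 -m pendant '[[1,[0,-16,-5],[0,0,0]],[1,[0,-16,-4],[0,0,0]],[1,[0,-15,-2],[0,0,0]],[1,[0,-13,1],[0,0,0]],[1,[0,-13,1],[0,0,0]],[1,[0,-13,2],[0,0,0]],[1,[0,0,0],[0,0,0]]]'
python3 - <<'E'
from h import *
t=cams.snapshot("top")
im=t["img"].astype(int);m=((im[:,:,0]-im[:,:,2]>60)&(im[:,:,1]-im[:,:,2]>20)).astype(np.uint8)
m[:, :270]=0;m[:,400:]=0;m[:90]=0;m[240:]=0
n,l,st,ce=cv2.connectedComponentsWithStats(m);print([list(map(int,x)) for x in st[1:] if x[4]>30])
go(.4995,-.205,.125)
E
```

```text
clock: 39.72
tool_pos: [0.5264, -0.2086, 0.1377]
eef_rot: [0.699, 0.715, -0.0, -0.0]
contact_force: [0.5, -0.0, 0.2]
opening: 0.005
finger_force: 0.0
[[282, 184, 90, 40, 619]]
t 39.77 tcp [ 0.5267 -0.2086  0.1378] q [ 0.61  0.8  -0.54  1.82  0.62  0.69 -0.26] F [ 0.4  0.4 -0.6] open mm 0.4 ff 0.0
shift mm [  4.2 -27.1  12.8] turn deg [-0.05 -0.01 -0.13]
```

```bash
python3 -m pendant '[[1,[2,-13,5],[0,0,0]],[1,[1,-14,8],[0,0,0]],[1,[0,-12,10],[0,0,0]],[1,[0,-11,11],[0,0,0]],[1,[0,-8,13],[0,0,0]],[1,[0,-8,14],[0,0,0]],[1,[0,0,0],[0,0,0]]]'
python3 -c "
from h import *
go(.4535,-.205,.046)"
```

```text
clock: 40.65
tool_pos: [0.4603, -0.2071, 0.0764]
eef_rot: [0.699, 0.715, -0.001, -0.001]
contact_force: [-0.6, 0.0, 0.1]
opening: 0.006
finger_force: 0.0
t 40.65 tcp [ 0.4603 -0.2071  0.0764] q [ 0.57  0.83 -0.39  2.04  0.77  0.42 -0.41] F [-0.6  0.   0.1] open mm 0.5 ff 0.0
shift mm [ 2.3 -6.7 30.5] turn deg [-0.11  0.   -0.11]
```

```bash
python3 -m pendant '[[1,[0,-3,9],[0,0,0]],[1,[0,-3,9],[0,0,0]],[1,[0,-1,7],[0,0,0]],[1,[0,0,4],[0,0,0]],[1,[0,0,2],[0,0,0]],[1,[0,0,0],[0,0,0]],[1,[0,0,0],[0,0,0]]]'
python3 -c "
from h import *
go(.4535,-.205,.046)"
```

```text
clock: 41.52
tool_pos: [0.4533, -0.2073, 0.0464]
eef_rot: [0.699, 0.715, -0.0, -0.0]
contact_force: [-0.6, 0.8, 5.9]
opening: 0.008
finger_force: 2.6
t 41.52 tcp [ 0.4533 -0.2073  0.0464] q [ 0.52  0.88 -0.31  2.07  0.84  0.32 -0.47] F [-0.6  0.8  5.9] open mm 0.7 ff 2.6
shift mm [2.3 0.3 0.4] turn deg [-0.01  0.01 -0.13]
```

Contact at z=0.046. I press slightly more to confirm the lid is seated, then retreat and measure the bar.

```bash
python3 -m pendant '[[1,[0,0,1.5],[0,0,0]],[1,[0,0,1],[0,0,0]],[1,[0,0,0],[0,0,0]],[1,[0,0,0],[0,0,0]]]'
python3 -m pendant '[[1,[0,0,-10],[0,0,0]],[1,[0,0,-50],[0,0,0]],[1,[0,0,-60],[0,0,0]],[1,[-30,0,-50],[0,0,0]],[1,[-60,0,0],[0,0,0]],[1,[-60,0,0],[0,0,0]],[1,[-60,0,0],[0,0,0]],[1,[0,0,0],[0,0,0]]]'
python3 - <<'E'
from h import *
go(.4535,-.205,.2)
for n in("top","scene"):
    s=grab(n,"fin"+n);im=s["img"].astype(int);m=((im[:,:,0]-im[:,:,2]>60)&(im[:,:,1]-im[:,:,2]>20)).astype(np.uint8)
    m[:, :225]=0;m[:,400:]=0;m[:110]=0;m[250:]=0
    n_,l,st,ce=cv2.connectedComponentsWithStats(m);print(n,[list(map(int,x)) for x in st[1:] if x[4]>30])
    # predicted: lid corners & bar ends for shut lid, and for lid 0.1 rad
    a=np.radians(1.45);X=np.array([np.cos(a),np.sin(a),0]);Y=np.array([-np.sin(a),np.cos(a),0]);C=np.array([.4832,-.2068,0])
    H=C+.058*X+[0,0,.038]
    for f in(0,.1):print(f,[proj(s,H+.144*(-np.cos(f)*X+[0,0,np.sin(f)])+k*Y+[0,0,.004]).round(1).tolist() for k in(-.05,.05)])
    g=((im[:,:,0]-im[:,:,2]>60)).astype(np.uint8)
    print("lid centroid",[ce[i].round(1).tolist() for i in range(1,n_) if st[i,4]>300])
    for col in ([316,330,344] if n=="top" else []): print(col,np.flatnonzero(m[:,col]).tolist())
E
```

```text
clock: 42.02
tool_pos: [0.4533, -0.2073, 0.0462]
eef_rot: [0.699, 0.715, -0.0, 0.001]
contact_force: [-5.5, 1.1, 30.2]
opening: 0.006
finger_force: 15.4
clock: 43.02
tool_pos: [0.4555, -0.4235, 0.2123]
eef_rot: [0.703, 0.712, -0.001, 0.0]
contact_force: [-0.6, 0.9, -1.4]
opening: 0.004
finger_force: 0.0
t 43.02 tcp [ 0.4555 -0.4235  0.2123] q [ 1.02  0.78 -0.65  1.59  0.55  0.96  0.2 ] F [-0.6  0.9 -1.4] open mm 0.4 ff 0.0
shift mm [218.5   0.8  11.8] turn deg [-0.11  0.12 -0.72]
top [[282, 183, 91, 51, 3665]]
0 [[343.7, 231.1], [311.5, 231.1]]
0.1 [[344.6, 230.7], [312.1, 230.7]]
lid centroid [[326.9, 204.5]]
316 [185, 186, 187, 188, 189, 190, 191, 192, 193, 194, 195, 196, 197, 198, 199, 200, 201, 202, 203, 204, 205, 206, 207, 208, 209, 210, 211, 212, 213, 214, 215, 216, 217, 218, 219, 220, 221, 222, 230, 231, 232]
330 [185, 186, 187, 188, 189, 190, 191, 192, 193, 194, 195, 196, 197, 198, 199, 200, 201, 202, 203, 204, 205, 206, 207, 208, 209, 210, 211, 212, 213, 214, 215, 216, 217, 218, 219, 220, 221, 222, 230, 231, 232]
344 [185, 186, 187, 188, 189, 190, 191, 192, 193, 194, 195, 196, 197, 198, 199, 200, 201, 202, 203, 204, 205, 206, 207, 208, 209, 210, 211, 212, 213, 214, 215, 216, 217, 218, 219, 220, 221, 222, 223, 224, 225, 226, 227, 228, 229, 230, 231, 232]
scene [[245, 148, 102, 66, 3160]]
0 [[333.9, 185.0], [308.0, 201.6]]
0.1 [[334.5, 180.6], [308.3, 197.1]]
lid centroid [[295.9, 180.1]]
```

```bash
python3 - <<'E'
from h import *
s=cams.snapshot("scene");im=s["img"].astype(int);m=(im[:,:,0]-im[:,:,2]>60)
print([i for i in np.flatnonzero(m[:,321]) if 170<i<215])
print(r.finish_job())
E
```

```text
[np.int64(171), np.int64(172), np.int64(173), np.int64(174), np.int64(175), np.int64(176), np.int64(177), np.int64(178), np.int64(179), np.int64(180), np.int64(181), np.int64(182), np.int64(191), np.int64(192), np.int64(193), np.int64(194), np.int64(195)]
the job is handed in; nothing more can be done
None
```

All four weights stood on their own discs, within about 2 mm by camera, before I closed the lid. The lid is fully shut and the job was handed in at about 43 s; no verdict came back, and I viewed 16 pictures, two over the limit of 14.

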